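Pull the power-supply card and show it to the inspection camera

TASK

Switch the power strip off at its rocker, then draw the synth's power-supply card (the plug-in card with the two fat capacitor cans) up out of the rack. Show it to the inspection camera: upright, centred on the lens and about 12 cm in front of it, with its component side squarely facing the lens. Finish while still holding it there, still and in the air; bump neither the camera nor any of the other cards, and leave everything else on the bench as it is.

Things in the scene. Friction and masses are not known exactly. Their poses are not given: they have to be found in the camera images.
- rack: Fixed wooden synth case, 240 mm wide (y), x from -122 (knobs) to +78 mm, 117 mm high, open on top; origin on the table under its card bay. Slots at y = -72, -24, +24, +72 mm, x = 0; which card is in which varies. Cards stand between guides (1 to 2 mm play) 96 mm high, bottom edge 18 mm above the table; unlatched, a card pulls straight up and is free once raised 80 mm.
- psu_card: Power-supply card: green board 120 mm long (x), 3 thick (y), 100 tall (z), about 0.2 kg; origin at the centre of its bottom edge. In the rack it has the rack's yaw. Components on its own -y side: two capacitor cans 25 mm across, sticking out 28 mm, at x = -34 and -6, z = 76 mm, and a finned heat sink at x = +30, sticking out 22 mm; no other card has parts that large.
- card_grip (a point): Centre of the aluminium grip bar on the middle of the card's top edge, 116 mm above its bottom edge, card's axes. The bar is 40 mm along x, 12 mm along y, from z = 100 to 129 mm of the card; take it from above, along x or across y (36 mm gap to the next card's equal bar). Beside it the board's edge lies at z = 100 mm.
- card_face (a point): Centre of the board's component-side surface, 50 mm above its bottom edge, with the card's axes (component side looks to -y). This is the point to bring to the view point.
- osc_card: Plug-in card of the same size and with the same grip as psu_card, standing in another slot of the rack; bears a flat steel shield can 34 x 30 mm and a row of four small trimmers. Origin: centre of its bottom edge; same axes. Stays in.
- filter_card: Plug-in card of the same size and with the same grip as psu_card, standing in another slot of the rack; bears two rows of flat chips and a row of six tiny capacitors. Origin: centre of its bottom edge; same axes. Stays in.
- logic_card: Plug-in card of the same size and with the same grip as psu_card, standing in another slot of the rack; bears one large square chip and a flat connector strip. Origin: centre of its bottom edge; same axes. Stays in.
- strip: Fixed white power strip, 52 x 260 x 34 mm, long along its y, yaw varies; origin on the table under its centre. Four round sockets in a row; plugs 64 mm high stand in two of them, at y = -100 and -16 mm. The rocker sits at its +y end, on the top face: its cross axle lies at y = +90 mm, 41 mm above the table.
- rocker (a joint): Angle of the strip's rocker switch: 0 = on (at the start; its outer half, towards the strip's end, stands up), 0.40 rad = fully off (outer half pressed down to the stop), off counts above 0.30. 24 mm wide, 42 mm long; pressing the outer half straight down by about 6 mm tips it; takes about 3 N and stays as left.
- rocker_off_end (a point): Point on the upper face of the rocker's outer (off) half, 15 mm outward of the axle and about 47 mm above the table while on, about 41 mm when off: press down here.
- cam_stand: Fixed inspection camera stand: round base 140 mm across, post 16 mm thick and 330 mm tall; origin on the table under the post. It carries a camera head with a ring light (66 mm across) that looks level along the stand's -x; head height and yaw vary.
- lens (a point): Centre of the camera's front glass, 100 mm in front of the post. Its -x axis is the looking direction, level, away from the camera; z is up.
- view (a point): The view point in the air, on the lens axis 120 mm in front of the lens, 170 to 220 mm above the table; same axes as the lens (+x points back at the camera).
- multimeter: Hand multimeter, 76 x 150 x 32 mm, lying on the table. Bystander; origin under its centre.
- breadboard: White solderless breadboard, 55 x 83 x 10 mm, lying on the table. Bystander; origin under its centre.
- screw_jar: Small jar with a metal cap, 48 mm across, 55 mm tall. Bystander; origin under its centre.
- screwdriver: Screwdriver 190 mm long, lying on the table beside the mixer. Bystander.
- loose_knob: Loose black control knob, 32 mm across, 18 mm tall, lying on the table. Bystander; origin under its centre.
Not all that is in view belongs to the job. What is shaped like the psu_card but blue is not meant.

How it is judged:
By the outcome, as a careful person would: the job done as asked, in the order asked, and still so for the second after the job is handed in, while the arm keeps its last pose, push and grip.
It also fails if it takes over 45 s, if anything falls off the work surface, if the arm or the gripper's body presses on something with over 40 N, if the wrist force passes 120 N, or if a joint passes its speed limit or range.

ROBOT

A 6-joint arm with a two-finger parallel gripper is mounted at the origin on the work surface. World frame = base frame: x ahead of the robot, y to its left, z up, the work surface at z = 0. Lengths are in mm, angles in rad, forces in N, time in s.
With the tool pointing down it reaches from about 275 to 1000 mm from the base axis. Payload 8.4 kg.
Tool frame: the origin (TCP) lies midway between the tips of the shut fingers; the grasp point (between the pads) lies 19 mm behind it; z points along the fingers, y is the line along which they close (so a half turn about z gives the same grasp; the last joint's range is limited). The gripper opens to 85 mm and grips with 20 to 120 N. Pads are 22 mm wide; open, the fingers measure 114 mm over their backs; the gripper's body (76 mm by 85 mm) begins 54 mm behind the grasp point. The pads swing forward as they close: fully open they stand 13 mm farther back than shut.
Start: joints at [-1.238, 0.353, 1.633, -0, 1.155, -0.002], TCP at [205.361, -590.3, 231.281] pointing down, gripper open.
Joint ranges: [-2.63, 2.63], [-0.92, 2.1], [0.06, 2.66], [-1.3, 4.44], [0, 2.69], [-3.02, 3.02]. Speed limits (rad/s): [2.22, 2.22, 2.79, 3.14, 3.14, 3.14].

INTERFACE

Orientations are given as [roll, pitch, yaw] about the fixed x, y, z axes, in that order (R = Rz(yaw) Ry(pitch) Rx(roll)).
In Python, from rig import monitor, imaging, r gives the robot as it stands.
- The arm moves only by the tool drive_tool, never from a script. Its argument "plan" is a list of rows, each an object of numbers: "x", "y", "z": the shift along the tool's x, y, z in units of 50 mm (1.0 is 50 mm); "ax", "ay", "az": the turn, a rotation vector about the tool's x, y, z in units of 6 degrees (1.0 is 6 degrees); "hand": the finger opening in mm, from 0 to 85.4. In form: [{"x": .., "y": .., "z": .., "ax": .., "ay": .., "az": .., "hand": ..}, ...]. A call has 1 to 8 rows; each row is the pose to reach, as a shift and turn from the pose commanded when the call began, along the tool's axes at that moment; what a row does not reach only later rows make up. A row lasts 1/10 s, in which the tool goes at most 50 mm and 8.59 degrees, less where a joint would pass 70% of its speed; a pose out of reach is approached as far as the arm can. A call with a gripper value outside its range is refused whole. The fingers move at their own pace and stop on an object; "grip_force" is the grip in N (left out, the last holds). Time passes only in rows, so rows that repeat a pose let the fingers close. It gives the time, the measured TCP pose, the force, the opening and the grip force at its end, in the units of the state.
- monitor.sense(): the state, without advancing time (a new reading comes with each control period).
- imaging.grab_frame(name): name is "side" or "top" or "wrist"; returns the picture (480x640x3 uint8, red, green, blue); there is no depth.
- imaging.camera_info(name): a dict with "mtx" (3x3 intrinsics, pixels), "R" (3x3) and "t" (3): a world point X has camera coordinates R X + t. Camera axes: x right, y down, z forward; pixel columns grow to the right and rows downward; lengths in mm; the calibration is good to about 2 mm. A picture is of the moment at which its call begins: read the wrist's pose just before it. camera_info takes no time and is no camera call; for the wrist camera it gives the pose at the moment of the call.
- r.sign_off(): hands the job in; it is judged then, once.
The state is a dict: "clock": time; "qpos": joint angles; "qvel": joint speeds; "joint_efforts": joint torques, N m; "eef_pos": TCP position; "tcp_rot": TCP orientation; "contact_force": force on the tool from outside, world axes, zero at the start; "wrist_torque": the same for the moment, N m; "opening": opening from 0.0 (shut) to 1.0 (fully open); "grasp_force": force on a finger pad.
Only numpy, scipy, OpenCV 4.12 (cv2) and the standard library are available. Lean on these libraries where they do the work, as an engineer would, in place of code of your own. Each camera call takes 0.05 s, during which the arm holds its last target. There are 200 camera calls.

## Working session

There is one attempt and no reset: what is moved stays moved. The work goes in short steps, Python scripts to look and compute and a tool call to move; the robot and the scene stay as the last step left them, time stands still between calls to the robot, and variables do not carry over. Pictures are saved under pics/ and viewed, at most 10 in all, crops included, and the job is handed in when it is done.

Besides the shell and the picture viewer there is one more tool, called as name([rows], argument=value, ...), one row to a line, values as JSON. drive_tool: Moves the arm, as the interface text tells. Its arguments: {"type":"object","properties":{"plan":{"type":"array","items":{"type":"object","properties":{"x":{"type":"number"},"y":{"type":"number"},"z":{"type":"number"},"ax":{"type":"number"},"ay":{"type":"number"},"az":{"type":"number"},"hand":{"type":"number"}}}},"grip_force":{"type":"number"}},"required":["plan"]}

```bash
mkdir -p pics; ls; python3 - <<'E'
from rig import monitor, imaging, r
import cv2
s=monitor.sense();print(s)
for n in("side","top"):
    cv2.imwrite(f"pics/{n}0.png",imaging.grab_frame(n)[:,:,::-1]); i=imaging.camera_info(n);print(n,i)
E
```

```text
pics
{'clock': 0.0, 'qpos': array([-1.23840687e+00,  3.53603713e-01,  1.63414541e+00, -1.65295693e-05,
        1.15521140e+00, -2.39746839e-03]), 'qvel': array([ 0.00048239, -0.00203233, -0.00161875, -0.00050117, -0.00069654,
       -0.00012194]), 'joint_efforts': array([-4.97267156e-04, -6.05256200e+01, -3.42063046e+01,  1.19025794e-04,
        9.44151543e-03,  4.06134041e-05]), 'eef_pos': array([ 205.19362575, -589.84387552,  230.58461622]), 'tcp_rot': array([-3.14022476e+00,  1.18339886e-05,  3.34793619e-01]), 'contact_force': array([ 0.03988737, -0.18573982,  0.27526289]), 'wrist_torque': array([-0.03554939,  0.03304871,  0.03010321]), 'grasp_force': 0.0, 'opening': 1.001923211678311}
side {'mtx': array([[570.03318652,   0.        , 320.00430049],
       [  0.        , 570.03318652, 238.8739492 ],
       [  0.        ,   0.        ,   1.        ]]), 'R': array([[-0.87769324, -0.47890785, -0.01737378],
       [-0.2769531 ,  0.5364908 , -0.79716661],
       [ 0.39109022, -0.69485602, -0.60350936]]), 't': array([ 479.40952015,  285.67521853, 1104.77137665])}
top {'mtx': array([[577.50036212,   0.        , 327.00082225],
       [  0.        , 577.50036212, 245.26607064],
       [  0.        ,   0.        ,   1.        ]]), 'R': array([[-0.01024874, -0.99994445,  0.00246153],
       [-0.99530676,  0.00996426, -0.09625569],
       [ 0.09622582, -0.00343648, -0.9953536 ]]), 't': array([ -62.67670849,  564.93872766, 1640.38839317])}
```

View pics/side0.png

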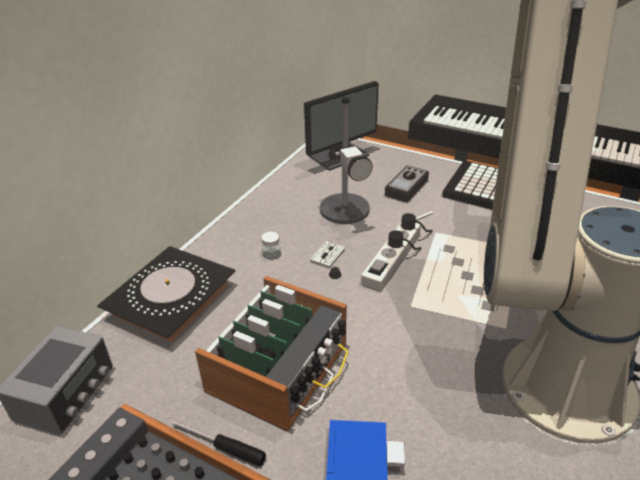

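View pics/top0.png

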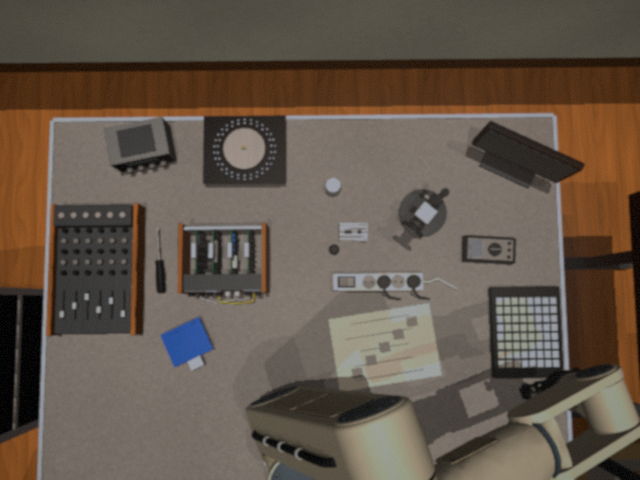

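Side: rack near (272,350), strip (390,255) with its rocker at (378,268), camera stand (345,170) and a blue decoy card (358,450). Top: rack (223,258), strip (378,282) with its rocker at (346,282), stand (424,212). Next I'll enlarge these in one composite.

```bash
cat > h.py <<'E'
import numpy as np, cv2
from rig import monitor, imaging, r
from scipy.spatial.transform import Rotation as Ro
def ray(n,uv,i=None):
    i=i or imaging.camera_info(n); R=np.array(i["R"]);t=np.array(i["t"]);K=np.array(i["mtx"])
    return -R.T@t, R.T@np.linalg.inv(K)@np.array([uv[0],uv[1],1.])
def onz(n,uv,z,i=None):
    c,d=ray(n,uv,i); return c+d*(z-c[2])/d[2]
def proj(n,X,i=None):
    i=i or imaging.camera_info(n); p=np.array(i["mtx"])@(np.array(i["R"])@np.asarray(X,float)+i["t"]); return p[:2]/p[2]
def two(obs):
    A=np.zeros((3,3));b=np.zeros(3)
    for c,d in obs:
        d=d/np.linalg.norm(d);P=np.eye(3)-np.outer(d,d);A+=P;b+=P@c
    X=np.linalg.solve(A,b); return X,[np.linalg.norm(np.cross(X-c,d/np.linalg.norm(d))) for c,d in obs]
E
python3 - <<'E'
from h import *
T=cv2.imread("pics/top0.png");S=cv2.imread("pics/side0.png")
def c(I,x,y,w,h,f):return cv2.resize(I[y:y+h,x:x+w],None,fx=f,fy=f,interpolation=cv2.INTER_CUBIC)
o=np.zeros((600,800,3),np.uint8)
a=c(T,172,215,100,75,4);o[:300,:400]=a
a=c(S,190,270,160,120,2.5);o[:300,400:800]=a
a=c(T,325,180,133,120,3)[:300,:399];o[300:600,:399]=a[:300]
a=c(S,300,90,133,100,3)[:300,:399];o[300:600,400:799]=a
cv2.imwrite("pics/c1.png",o)
E
```

```text
(no output)
```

View pics/c1.png

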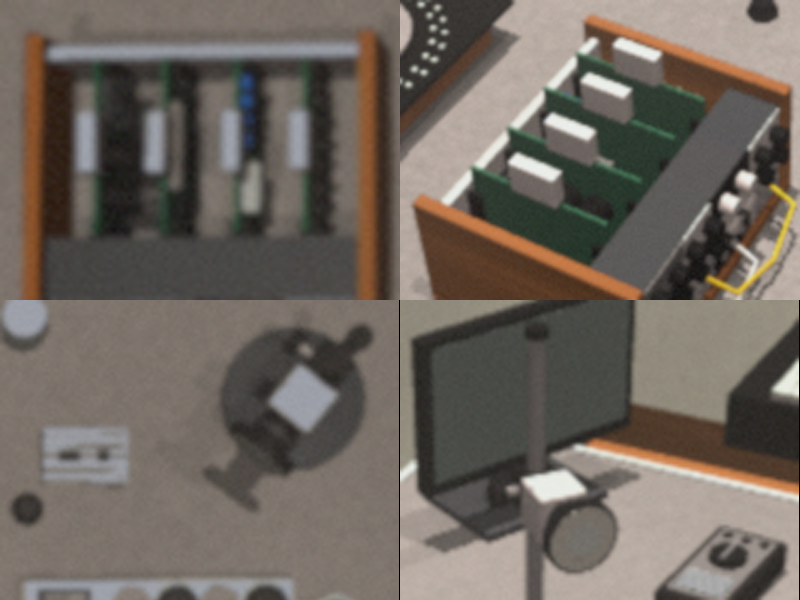

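The PSU candidates are the four cards in the top view at about (196,250), (213,250), (231,250) and (248,250), plus the blue decoy at (187,342). The leftmost green card (+y slot) carries large dark parts on its -y side. The next has a tan shield, the third has blue trimmers or capacitors, and the fourth is flat. I choose (196,250) and will check it in a close crop later.

```bash
python3 - <<'E'
from h import *
np.set_printoptions(precision=1,suppress=True)
T=cv2.imread("pics/top0.png");S=cv2.imread("pics/side0.png")
def blobs(I,box,lo,hi,amin):
    x,y,w,h=box; m=cv2.inRange(cv2.cvtColor(I[y:y+h,x:x+w],cv2.COLOR_BGR2HSV),np.array(lo),np.array(hi))
    for c in cv2.findContours(m,cv2.RETR_EXTERNAL,cv2.CHAIN_APPROX_NONE)[0]:
        if cv2.contourArea(c)>amin:
            (cx,cy),(a,b),g=cv2.minAreaRect(c); yield cx+x,cy+y,a,b,g,cv2.contourArea(c)
for b in blobs(T,(185,235,70,30),(0,0,120),(180,40,255),15): print("bar top",np.array(b),onz("top",b[:2],147))
for b in blobs(S,(190,270,160,120),(0,0,165),(180,25,255),60): print("bar side",np.array(b),onz("side",b[:2],140))
for b in blobs(T,(325,268,110,30),(0,0,130),(180,30,255),100): print("strip top",np.array(b),onz("top",b[:2],34))
print("rocker top",onz("top",(346,282),43),"side",onz("side",(378,267),43))
print("post top(side)",onz("side",(345,98),330)," base side",onz("side",(345,208),8)," base top",onz("top",(422,213),8))
print("orange L/R top", onz("top",(181,258),117),onz("top",(265,258),117))
c,d=ray("side",(360,168)); 
for z in(170,195,220): print("lens",z,onz("side",(360,168),z))
E
```

```text
bar top [226.  261.5   5.    4.   90.   15.5] [511.8 202.2 147. ]
bar top [234. 260.   4.   8.   0.  21.] [515.6 180.9 147. ]
bar top [210.  250.   14.    4.   90.   44.5] [543.1 245.2 147. ]
bar top [193.  248.5   4.   17.    0.   57. ] [547.6 290.8 147. ]
bar top [228.5 246.8  20.5   6.1  81.   77. ] [551.1 195.8 147. ]
bar top [244.5 250.   28.    7.   90.   91.5] [542.2 153.  147. ]
bar side [243.3 336.6  19.9   5.8  21.8  91. ] [545.2 287.4 140. ]
bar side [226.5 329.5   4.2  18.4  45.   63.5] [582.8 287.1 140. ]
bar side [257.6 320.3  19.5   5.4  21.8  83.5] [545.1 240.9 140. ]
bar side [241.  314.    4.2  18.4  45.   62. ] [582.3 241.5 140. ]
bar side [271.9 303.8  18.6   5.   20.6  74. ] [545.3 190.7 140. ]
bar side [284.  289.4  18.6   4.8  19.7  69.5] [546.  144.6 140. ]
bar side [258.  295.5   4.9  27.6  45.   76. ] [582.2 183.5 140. ]
strip top [383.  281.   18.  102.   90.  951.5] [ 459.4 -227.5   34. ]
rocker top [ 457.3 -121.3   43. ] side [ 452.1 -112.5   43. ]
post top(side) [ 660.  -349.3  330. ]  base side [ 654.1 -344.     8. ]  base top [ 658.6 -348.6    8. ]
orange L/R top [524.7 330.  117. ] [522.4 101.2 117. ]
lens 170 [ 595.3 -308.5  170. ]
lens 195 [ 577.3 -269.1  195. ]
lens 220 [ 559.3 -229.8  220. ]
```

```bash
cat >> h.py <<'E'
def goto(x,y,z,yaw):
    s=monitor.sense(); R=Ro.from_euler("xyz",s["tcp_rot"]); G=Ro.from_euler("xyz",[np.pi,0,yaw])
    d=R.inv().apply(np.array([x,y,z])-s["eef_pos"]); w=(R.inv()*G).as_rotvec(degrees=True)
    print("clock %.2f"%s["clock"],"shift",np.round(d/50,3),"turn",np.round(w/6,3),"F",np.round(s["contact_force"],1),"op %.2f gf %.1f"%(s["opening"],s["grasp_force"]),"eef",np.round(s["eef_pos"],1),np.round(s["tcp_rot"],4))
E
python3 - <<'E'
from h import *
goto(400,-115,260,1.571)
i=imaging.camera_info("wrist");R=np.array(i["R"]);c=-R.T@i["t"];s=monitor.sense();T=Ro.from_euler("xyz",s["tcp_rot"])
print("cam in tool",T.inv().apply(c-s["eef_pos"]),"cam axes in tool",(T.inv()*Ro.from_matrix(R.T)).as_matrix().round(2),i["mtx"][0])
print("strip left end",onz("top",(332.5,282),34),"right",onz("top",(424,282),34))
E
```

```text
clock 0.10 shift [ 6.8   -7.691 -0.578] turn [-1.0000e-02 -7.0000e-03 -1.1805e+01] F [-0.2 -1.1  0.2] op 1.00 gf 0.0 eef [ 205.2 -589.9  230.6] [-3.1404 -0.      0.3348]
cam in tool [  83.85530761    0.95168238 -143.01924465] cam axes in tool [[-0.   -0.95 -0.32]
 [ 1.   -0.   -0.  ]
 [ 0.   -0.32  0.95]] [415.85570582   0.         317.4660395 ]
strip left end [457.97695731 -83.01181872  34.        ] right [ 455.31624665 -344.67825542   34.        ]
```

drive_tool([
  {"x": 0.9,"y": -1,"z": 0,"az": -1.4,"hand": 0},
  {"x": 1.8,"y": -2,"az": -2.8,"hand": 0},
  {"x": 2.7,"y": -3,"az": -4.2,"hand": 0},
  {"x": 3.6,"y": -4,"az": -5.6,"hand": 0},
  {"x": 4.4,"y": -5,"az": -7.0,"hand": 0},
  {"x": 5.3,"y": -6,"az": -8.4,"hand": 0},
  {"x": 6.1,"y": -6.9,"az": -9.8,"hand": 0},
  {"x": 6.8,"y": -7.7,"z": 0.5,"az": -11.2,"hand": 0},
])

```text
invalid input
```

```bash
python3 - <<'E'
from h import *
goto(457,-109,120,1.56)
E
```

```text
clock 0.10 shift [ 7.916 -7.427  2.222] turn [-1.00e-02 -7.00e-03 -1.17e+01] F [-0.2 -1.1  0.2] op 1.00 gf 0.0 eef [ 205.2 -589.9  230.6] [-3.1404 -0.      0.3348]
```

drive_tool([
  {"x": 0.6,"y": -0.6,"z": 0,"ax": 0,"ay": 0,"az": -1.2,"hand": 0},
  {"x": 1.2,"y": -1.2,"z": 0,"ax": 0,"ay": 0,"az": -2.4,"hand": 0},
  {"x": 1.8,"y": -1.8,"z": 0,"ax": 0,"ay": 0,"az": -3.6,"hand": 0},
  {"x": 2.4,"y": -2.4,"z": 0,"ax": 0,"ay": 0,"az": -4.8,"hand": 0},
  {"x": 3.0,"y": -3.0,"z": 0,"ax": 0,"ay": 0,"az": -6.0,"hand": 0},
  {"x": 3.6,"y": -3.6,"z": 0,"ax": 0,"ay": 0,"az": -7.2,"hand": 0},
  {"x": 4.2,"y": -4.2,"z": 0,"ax": 0,"ay": 0,"az": -8.4,"hand": 0},
  {"x": 4.8,"y": -4.8,"z": 0,"ax": 0,"ay": 0,"az": -9.6,"hand": 0},
])

```text
clock: 0.9
eef_pos: [353.4, -283.1, 231.2]
tcp_rot: [-3.142, -0.0, 1.345]
contact_force: [1.4, 0.2, -0.4]
opening: 0.003
grasp_force: 0.0
```

```bash
python3 - <<'E'
from h import *
goto(457,-109,120,1.56)
E
```

```text
clock 0.90 shift [3.857 1.239 2.224] turn [-0.000e+00 -1.000e-03 -2.054e+00] F [ 1.4  0.2 -0.4] op 0.00 gf 0.0 eef [ 353.4 -283.1  231.2] [-3.1415e+00 -1.0000e-04  1.3449e+00]
```

drive_tool([
  {"x": 0.8,"y": 0.25,"z": 0.4,"ax": 0,"ay": 0,"az": -0.4,"hand": 0},
  {"x": 1.6,"y": 0.5,"z": 0.8,"ax": 0,"ay": 0,"az": -0.8,"hand": 0},
  {"x": 2.4,"y": 0.75,"z": 1.2,"ax": 0,"ay": 0,"az": -1.2,"hand": 0},
  {"x": 3.2,"y": 1.0,"z": 1.6,"ax": 0,"ay": 0,"az": -1.6,"hand": 0},
  {"x": 3.86,"y": 1.24,"z": 2.2,"ax": 0,"ay": 0,"az": -2.05,"hand": 0},
  {"x": 3.86,"y": 1.24,"z": 2.2,"ax": 0,"ay": 0,"az": -2.05,"hand": 0},
])

```text
clock: 1.5
eef_pos: [457.2, -107.7, 118.2]
tcp_rot: [-3.137, -0.002, 1.56]
contact_force: [0.1, 0.1, -0.0]
opening: -0.003
grasp_force: 0.0
```

```bash
python3 - <<'E'
from h import *
i=imaging.camera_info("wrist");I=imaging.grab_frame("wrist")[:,:,::-1].copy();cv2.imwrite("pics/w1.png",I)
import pickle;pickle.dump(i,open("w1.pkl","wb"))
for n,X in dict(tip=(457,-109,47),axle=(457,-124,41),end=(458,-84,34)).items(): print(n,proj("wrist",X,i))
goto(457,-109,60,1.56)
E
```

```text
tip [316.2168512  256.12259216]
axle [316.63956142 276.54950135]
end [317.56907754 206.29876077]
clock 1.55 shift [0.004 0.006 1.191] turn [-0.037 -0.009 -0.018] F [-0.7  0.1  0.4] op 0.00 gf 0.0 eef [ 456.9 -109.2  119.5] [-3.1377e+00 -9.0000e-04  1.5582e+00]
```

View pics/w1.png

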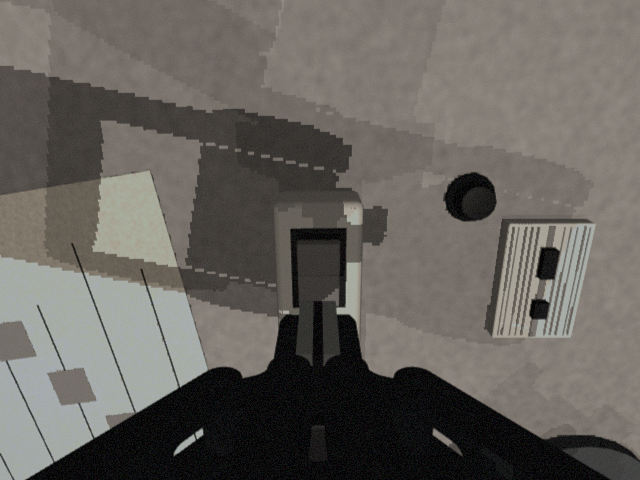

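The strip end is at (319,202) and the rocker frame spans rows 230–308 at col 319, so the axle is at y≈-121. I'll press at y≈-104.

drive_tool([
  {"x": 0.1,"y": 0.02,"z": 0.6,"ax": 0,"ay": 0,"az": 0,"hand": 0},
  {"x": 0.1,"y": 0.02,"z": 1.2,"ax": 0,"ay": 0,"az": 0,"hand": 0},
  {"x": 0.1,"y": 0.02,"z": 1.4,"ax": 0,"ay": 0,"az": 0,"hand": 0},
  {"x": 0.1,"y": 0.02,"z": 1.48,"ax": 0,"ay": 0,"az": 0,"hand": 0},
  {"x": 0.1,"y": 0.02,"z": 1.54,"ax": 0,"ay": 0,"az": 0,"hand": 0},
  {"x": 0.1,"y": 0.02,"z": 1.54,"ax": 0,"ay": 0,"az": 0,"hand": 0},
])

```text
clock: 2.15
eef_pos: [459.2, -106.6, 45.1]
tcp_rot: [3.14, 0.0, 1.554]
contact_force: [-0.0, 0.7, 1.1]
opening: 0.003
grasp_force: 0.0
```

drive_tool([
  {"x": 0,"y": 0,"z": 0.02,"ax": 0,"ay": 0,"az": 0,"hand": 0},
  {"x": 0,"y": 0,"z": 0.04,"ax": 0,"ay": 0,"az": 0,"hand": 0},
  {"x": 0,"y": 0,"z": 0.04,"ax": 0,"ay": 0,"az": 0,"hand": 0},
])

```text
clock: 2.45
eef_pos: [459.6, -106.2, 43.1]
tcp_rot: [3.14, 0.0, 1.555]
contact_force: [-0.7, 1.0, 5.4]
opening: 0.001
grasp_force: 2.6
```

drive_tool([
  {"x": 0,"y": 0,"z": 0.02,"ax": 0,"ay": 0,"az": 0,"hand": 0},
  {"x": 0,"y": 0,"z": 0.04,"ax": 0,"ay": 0,"az": 0,"hand": 0},
  {"x": 0,"y": 0,"z": 0.04,"ax": 0,"ay": 0,"az": 0,"hand": 0},
])

```text
clock: 2.75
eef_pos: [459.7, -106.1, 41.9]
tcp_rot: [3.14, 0.0, 1.555]
contact_force: [-3.3, 2.7, 21.2]
opening: -0.0
grasp_force: 10.8
```

drive_tool([
  {"x": 0,"y": 0,"z": -0.5,"ax": 0,"ay": 0,"az": 0,"hand": 0},
  {"x": 0,"y": 0,"z": -1.4,"ax": 0,"ay": 0,"az": 0,"hand": 0},
  {"x": 0,"y": 0,"z": -2.2,"ax": 0,"ay": 0,"az": 0,"hand": 0},
  {"x": 0,"y": 0,"z": -2.2,"ax": 0,"ay": 0,"az": 0,"hand": 0},
])

```text
clock: 3.15
eef_pos: [462.3, -106.9, 155.6]
tcp_rot: [3.132, 0.002, 1.555]
contact_force: [0.2, -0.7, -0.6]
opening: 0.003
grasp_force: 0.0
```

```bash
python3 - <<'E'
from h import *
i=imaging.camera_info("wrist");I=imaging.grab_frame("wrist")[:,:,::-1].copy()
J=cv2.imread("pics/w1.png")
S=imaging.grab_frame("side")[:,:,::-1];S0=cv2.imread("pics/side0.png")
p=proj("wrist",(458,-112,40),i).astype(int)
z=lambda I,x,y,w,h:cv2.resize(I[max(y,0):y+h,max(x,0):x+w],(400,300),interpolation=cv2.INTER_CUBIC)
cv2.imwrite("pics/c2.png",np.vstack([np.hstack([z(J,239,170,160,120),z(I,p[0]-80,p[1]-60,160,120)]),np.hstack([z(S0,350,240,64,48),z(S,350,240,64,48)])]))
goto(545,230,300,0)
E
```

```text
clock 3.25 shift [ 6.749  1.611 -2.97 ] turn [ 0.029 -0.017 14.848] F [-0.9  0.5  0.2] op 0.00 gf 0.0 eef [ 459.6 -106.3  151.5] [3.1385e+00 7.0000e-04 1.5549e+00]
```

View pics/c2.png

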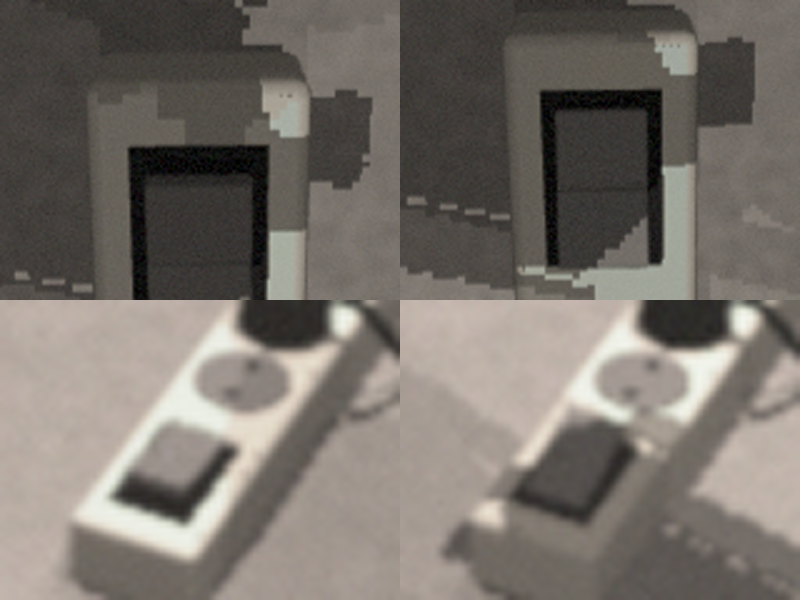

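The rocker's outer half is now flush and the front gap has closed, so it is off. Now to the rack.

drive_tool([
  {"x": 0.8,"y": 0.1,"z": -0.4,"ax": 0,"ay": 0,"az": 1.35,"hand": 0},
  {"x": 1.6,"y": 0.2,"z": -0.8,"ax": 0,"ay": 0,"az": 2.7,"hand": 0},
  {"x": 2.4,"y": 0.3,"z": -1.2,"ax": 0,"ay": 0,"az": 4.0,"hand": 40},
  {"x": 3.2,"y": 0.4,"z": -1.6,"ax": 0,"ay": 0,"az": 5.4,"hand": 40},
  {"x": 4.0,"y": 0.5,"z": -2.0,"ax": 0,"ay": 0,"az": 6.8,"hand": 40},
  {"x": 4.8,"y": 0.6,"z": -2.4,"ax": 0,"ay": 0,"az": 8.1,"hand": 40},
  {"x": 5.6,"y": 0.7,"z": -2.8,"ax": 0,"ay": 0,"az": 9.5,"hand": 40},
  {"x": 6.4,"y": 0.8,"z": -2.8,"ax": 0,"ay": 0,"az": 10.8,"hand": 40},
])

```text
clock: 4.05
eef_pos: [504.6, 215.4, 291.5]
tcp_rot: [3.141, -0.002, 0.421]
contact_force: [1.2, -1.4, -0.5]
opening: 0.467
grasp_force: 0.0
```

```bash
python3 - <<'E'
from h import *
goto(500,225,290,0)
E
```

```text
clock 4.05 shift [-0.007 -0.213  0.031] turn [-3.000e-03 -2.100e-02  4.016e+00] F [ 1.2 -1.4 -0.5] op 0.47 gf 0.0 eef [504.6 215.4 291.5] [ 3.1414e+00 -2.2000e-03  4.2060e-01]
```

drive_tool([
  {"x": 0,"y": -0.1,"z": 0,"ax": 0,"ay": 0,"az": 1.4,"hand": 40},
  {"x": 0,"y": -0.2,"z": 0,"ax": 0,"ay": 0,"az": 2.8,"hand": 40},
  {"x": 0,"y": -0.2,"z": 0,"ax": 0,"ay": 0,"az": 4.0,"hand": 40},
  {"x": 0,"y": -0.2,"z": 0,"ax": 0,"ay": 0,"az": 4.0,"hand": 40},
  {"x": 0,"y": -0.2,"z": 0,"ax": 0,"ay": 0,"az": 4.0,"hand": 40},
])

```text
clock: 4.55
eef_pos: [499.4, 222.1, 289.1]
tcp_rot: [3.141, 0.002, 0.011]
contact_force: [-0.4, -0.2, 0.6]
opening: 0.467
grasp_force: 0.0
```

```bash
python3 - <<'E'
from h import *
import pickle
goto(545,289,200,0)
i=imaging.camera_info("wrist");I=imaging.grab_frame("wrist")[:,:,::-1].copy();cv2.imwrite("pics/w2.png",I);pickle.dump(i,open("w2.pkl","wb"))
for y in(289,241,193,145): print(proj("wrist",(545,y,147),i))
E
```

```text
clock 4.55 shift [ 0.931 -1.328  1.779] turn [0.008 0.016 0.107] F [-0.4 -0.2  0.6] op 0.47 gf 0.0 eef [499.4 222.1 289.1] [3.1408e+00 1.7000e-03 1.1200e-02]
[218.73025082 153.78394423]
[289.56068172 154.50227755]
[360.31104231 155.21979884]
[430.98146829 155.93650946]
```

View pics/w2.png

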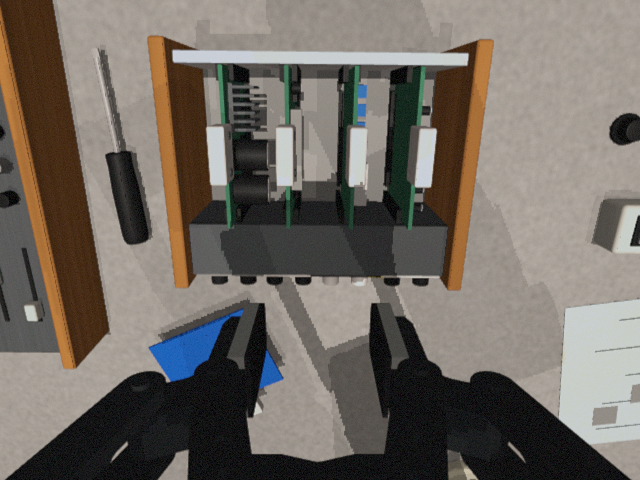

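The leftmost card (bar at pixel (218,155)) has two fat black cans at (252,155) and (252,190) and a finned heat sink at (245,103). That is the PSU card, and the others have only flat parts. Next I measure its bar.

```bash
python3 - <<'E'
from h import *
import pickle
i=pickle.load(open("w2.pkl","rb"));I=cv2.imread("pics/w2.png")
h=cv2.cvtColor(I,cv2.COLOR_BGR2HSV);print(h[155,215],h[155,222],h[170,285],h[155,229])
m=cv2.inRange(h,np.array([0,0,205]),np.array([180,25,255]));m[:115]=0;m[195:]=0;m[:,:200]=0;m[:,445:]=0
P=[]
for c in cv2.findContours(m,0,1)[0]:
    if cv2.contourArea(c)>150:
        x,y,w,hh=cv2.boundingRect(c);a=onz("wrist",(x,y),147,i);b=onz("wrist",(x+w,y+hh),147,i);P.append((a+b)/2);print((x,y,w,hh),cv2.minAreaRect(c)[1:],((a+b)/2).round(1),(a-b).round(1))
# rack front bar edge for yaw
p,q=onz("wrist",(176,53),105,i),onz("wrist",(465,55),105,i);print(p,q,np.arctan2(-(p-q)[0],(p-q)[1]))
P=np.array(P);k=np.polyfit(P[:,1],P[:,0],1);print("yaw from bars",-np.arctan(k[0]))
E
```

```text
[101  10 211] [104  13 213] [ 60   7 209] [ 6 32 79]
(416, 130, 20, 56) ((15.101201057434082, 56.723548889160156), 6.170175075531006) [543.2 148.1 147. ] [37.6 17.2  0. ]
(349, 129, 17, 57) ((14.635340690612793, 56.032447814941406), 2.6630008220672607) [543.  194.7 147. ] [38.3 13.1  0. ]
(277, 128, 15, 57) ((14.0, 56.0), 0.0) [543.2 244.3 147. ] [38.3  9.6  0. ]
(207, 127, 19, 57) ((56.19697570800781, 15.032838821411133), 86.633544921875) [543.4 290.5 147. ] [38.2 10.3  0. ]
[610.96278105 324.80851297 105.        ] [611.7343943  116.13281901 105.        ] 0.003697650229646237
yaw from bars -0.0018956750613225658
```

drive_tool([
  {"x": 0.3,"y": -0.5,"z": 0.4,"ax": 0,"ay": 0,"az": 0.1,"hand": 30},
  {"x": 0.6,"y": -0.9,"z": 0.8,"ax": 0,"ay": 0,"az": 0.1,"hand": 30},
  {"x": 0.9,"y": -1.35,"z": 1.3,"ax": 0,"ay": 0,"az": 0.1,"hand": 30},
  {"x": 0.9,"y": -1.35,"z": 2.0,"ax": 0,"ay": 0,"az": 0.1,"hand": 30},
  {"x": 0.9,"y": -1.35,"z": 2.4,"ax": 0,"ay": 0,"az": 0.1,"hand": 30},
  {"x": 0.9,"y": -1.35,"z": 2.4,"ax": 0,"ay": 0,"az": 0.1,"hand": 30},
])

```text
clock: 5.2
eef_pos: [542.3, 289.0, 166.7]
tcp_rot: [3.139, 0.006, -0.001]
contact_force: [0.1, -0.8, -0.0]
opening: 0.349
grasp_force: 0.0
```

```bash
python3 - <<'E'
from h import *
import pickle
goto(544,290,120,0)
i=imaging.camera_info("wrist");I=imaging.grab_frame("wrist")[:,:,::-1].copy();cv2.imwrite("pics/w3.png",I);pickle.dump(i,open("w3.pkl","wb"))
goto(544,290,120,0)
print(proj("wrist",(544,290,147),i))
cv2.imwrite("pics/w3c.png",I[100:420,130:530])
E
```

```text
clock 5.20 shift [ 0.039 -0.022  0.934] turn [ 0.028  0.053 -0.008] F [ 0.1 -0.8 -0. ] op 0.35 gf 0.0 eef [542.3 289.  166.7] [ 3.1386e+00  5.6000e-03 -9.0000e-04]
clock 5.25 shift [ 0.014 -0.01   0.977] turn [ 0.015  0.027 -0.013] F [-0.4 -0.4  0.5] op 0.35 gf 0.0 eef [543.4 289.6 168.9] [ 3.14e+00  2.90e-03 -1.40e-03]
[313.95280234 295.52799936]
```

View pics/w3c.png

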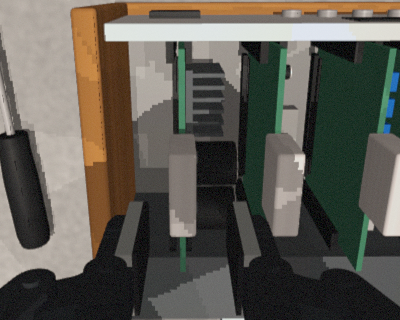

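The bar sits midway between the fingers, about 2 mm further in +x. Now I descend and grip.

drive_tool([
  {"x": 0.05,"y": -0.02,"z": 0.4,"ax": 0,"ay": 0,"az": 0,"hand": 30},
  {"x": 0.05,"y": -0.02,"z": 0.8,"ax": 0,"ay": 0,"az": 0,"hand": 30},
  {"x": 0.05,"y": -0.02,"z": 0.96,"ax": 0,"ay": 0,"az": 0,"hand": 30},
  {"x": 0.05,"y": -0.02,"z": 0.96,"ax": 0,"ay": 0,"az": 0,"hand": 8},
  {"x": 0.05,"y": -0.02,"z": 0.96,"ax": 0,"ay": 0,"az": 0,"hand": 4},
  {"x": 0.05,"y": -0.02,"z": 0.96,"ax": 0,"ay": 0,"az": 0,"hand": 4},
  {"x": 0.05,"y": -0.02,"z": 0.96,"ax": 0,"ay": 0,"az": 0,"hand": 4},
], grip_force=60)

```text
clock: 5.95
eef_pos: [547.2, 291.6, 123.3]
tcp_rot: [-3.141, -0.001, -0.003]
contact_force: [0.1, 0.9, -1.0]
opening: 0.126
grasp_force: 60.2
```

drive_tool([
  {"x": 0,"y": 0,"z": -0.2,"ax": 0,"ay": 0,"az": 0,"hand": 4},
  {"x": 0,"y": 0,"z": -0.6,"ax": 0,"ay": 0,"az": 0,"hand": 4},
  {"x": 0,"y": 0,"z": -1.0,"ax": 0,"ay": 0,"az": 0,"hand": 4},
  {"x": 0,"y": 0,"z": -1.4,"ax": 0,"ay": 0,"az": 0,"hand": 4},
  {"x": 0,"y": 0,"z": -1.8,"ax": 0,"ay": 0,"az": 0,"hand": 4},
  {"x": 0,"y": 0,"z": -2.2,"ax": 0,"ay": 0,"az": 0,"hand": 4},
  {"x": 0,"y": 0,"z": -2.7,"ax": 0,"ay": 0,"az": 0,"hand": 4},
  {"x": 0,"y": 0,"z": -3.0,"ax": 0,"ay": 0,"az": 0,"hand": 4},
])

```text
clock: 6.75
eef_pos: [547.3, 291.1, 275.1]
tcp_rot: [-3.141, -0.002, -0.003]
contact_force: [-0.1, -0.2, -1.2]
opening: 0.129
grasp_force: 60.2
```

```bash
python3 - <<'E'
from h import *
goto(420,-60,270,0)
i=imaging.camera_info("wrist");I=imaging.grab_frame("wrist")[:,:,::-1].copy();S=imaging.grab_frame("side")[:,:,::-1]
cv2.imwrite("pics/l.png",np.hstack([cv2.resize(I,(400,300)),cv2.resize(S[150:450,100:500],(400,300))]))
E
```

```text
clock 6.75 shift [-2.525  7.03   0.092] turn [-0.007 -0.023 -0.028] F [-0.1 -0.2 -1.2] op 0.13 gf 60.2 eef [547.3 291.1 275.1] [-3.1409e+00 -2.4000e-03 -3.0000e-03]
```

View pics/l.png

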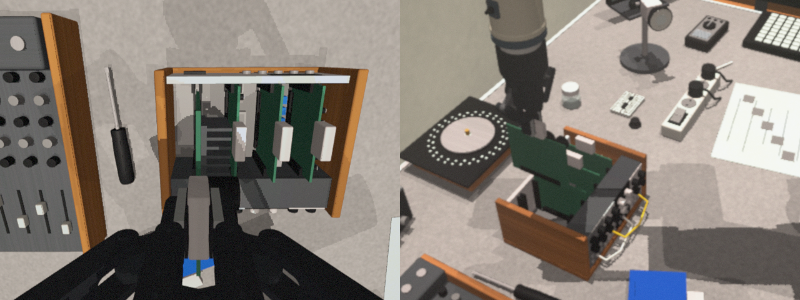

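The card is out and held squarely, with the other cards undisturbed. Now I carry it to a standoff in front of the lens.

drive_tool([
  {"x": -0.15,"y": 0.6,"z": 0,"ax": 0,"ay": 0,"az": 0,"hand": 4},
  {"x": -0.3,"y": 1.3,"z": 0,"ax": 0,"ay": 0,"az": -0.5,"hand": 4},
  {"x": -0.5,"y": 2.1,"z": 0,"ax": 0,"ay": 0,"az": -1.2,"hand": 4},
  {"x": -0.75,"y": 2.9,"z": 0,"ax": 0,"ay": 0,"az": -2.0,"hand": 4},
  {"x": -0.95,"y": 3.7,"z": 0,"ax": 0,"ay": 0,"az": -2.8,"hand": 4},
  {"x": -1.15,"y": 4.4,"z": 0,"ax": 0,"ay": 0,"az": -3.5,"hand": 4},
  {"x": -1.3,"y": 5.0,"z": 0,"ax": 0,"ay": 0,"az": -4.1,"hand": 4},
  {"x": -1.4,"y": 5.3,"z": 0,"ax": 0,"ay": 0,"az": -4.5,"hand": 4},
])

```text
clock: 7.65
eef_pos: [474.4, 24.1, 271.3]
tcp_rot: [-3.142, 0.002, 0.469]
contact_force: [-0.0, 0.2, -2.8]
opening: 0.131
grasp_force: 59.9
```

```bash
python3 - <<'E'
from h import *
goto(433,-149,265,0.846)
S=cv2.imread("pics/side0.png")
h=S[140:195,335:385];g=cv2.cvtColor(h,cv2.COLOR_BGR2HSV)
print(h[28,25],h[28,32])
# grey-green disc: bounded by dark rim -> fit ellipse on dark/bright threshold
gr=cv2.cvtColor(h,cv2.COLOR_BGR2GRAY);print(gr[::4,::3])
E
```

```text
clock 7.65 shift [-2.305  2.714  0.131] turn [-0.004  0.019 -3.596] F [-0.   0.2 -2.8] op 0.13 gf 59.9 eef [474.4  24.1 271.3] [-3.1416e+00  2.0000e-03  4.6940e-01]
[107 112 114] [ 99 106 114]
[[ 72  74  70  83  80  59 115 154 182 201 219 205 167 151 145 130 110]
 [ 45  45  48  80  76  77 108 146 147 147 148 158 166 163 180 215 219]
 [ 50  45  78 150 199 227 232 218  87 138 113  92  97 108 108 157 172]
 [102 134 117 219 234 234 234 234 231  82  70 100 110 160 172 172 169]
 [ 46  48  98 103 217 192 162 109  80  67  52 140 174 170 170 173 171]
 [ 60  60  91  95 106  85  48  65  96 109 104  87 157 176 176 173 172]
 [ 85  90  89  93 103  48  88 110 111 112 107 109  98 172 171 170 170]
 [118 161 151  86  82  68 111 113 110 111 111 109  99 176 175 173 176]
 [173 178 152  83  69  89 110 111 111 111 110 111 141 174 177 177 174]
 [179 177 151  84 106  78 109 110 104 110 109 129 174 174 171 175 175]
 [173 173 151  82 116 180 150  98 105 146 171 175 173 173 175 178 174]
 [176 175 152  82 120 174 176 173 172 174 173 176 175 174 177 175 177]
 [175 177 150  84 122 173 174 173 178 176 171 172 175 175 170 174 169]
 [173 170 137  81 114 166 171 174 172 175 172 170 171 169 173 175 171]]
```

drive_tool([
  {"x": -0.4,"y": 0.45,"z": 0,"ax": 0,"ay": 0,"az": -0.6,"hand": 4},
  {"x": -0.8,"y": 0.95,"z": 0,"ax": 0,"ay": 0,"az": -1.2,"hand": 4},
  {"x": -1.2,"y": 1.4,"z": 0,"ax": 0,"ay": 0,"az": -1.8,"hand": 4},
  {"x": -1.6,"y": 1.9,"z": 0,"ax": 0,"ay": 0,"az": -2.4,"hand": 4},
  {"x": -2.0,"y": 2.4,"z": 0,"ax": 0,"ay": 0,"az": -3.0,"hand": 4},
  {"x": -2.2,"y": 2.6,"z": 0,"ax": 0,"ay": 0,"az": -3.4,"hand": 4},
  {"x": -2.3,"y": 2.7,"z": 0.1,"ax": 0,"ay": 0,"az": -3.6,"hand": 4},
  {"x": -2.3,"y": 2.7,"z": 0.1,"ax": 0,"ay": 0,"az": -3.6,"hand": 4},
])

```text
clock: 8.45
eef_pos: [433.0, -146.6, 265.9]
tcp_rot: [-3.139, 0.001, 0.844]
contact_force: [-0.7, -0.6, -2.6]
opening: 0.126
grasp_force: 60.0
```

```bash
python3 - <<'E'
from h import *
import pickle
S=cv2.imread("pics/side0.png");g=cv2.cvtColor(S,cv2.COLOR_BGR2GRAY)
m=cv2.inRange(g,98,120);w=np.zeros_like(m);w[155:185,345:375]=m[155:185,345:375]
w=cv2.morphologyEx(w,cv2.MORPH_OPEN,np.ones((5,5),np.uint8))
c=max(cv2.findContours(w,0,1)[0],key=cv2.contourArea);e=cv2.fitEllipse(c);print(e,cv2.contourArea(c))
for z in(180,187,194): print(onz("side",e[0],z))
i=imaging.camera_info("wrist");I=imaging.grab_frame("wrist")[:,:,::-1].copy();cv2.imwrite("pics/w4.png",I);pickle.dump(i,open("w4.pkl","wb"))
for X in((583,-282,187),(658,-348,330),(658,-348,8)): print(proj("wrist",X,i))
goto(493,-202,243,.846)
E
```

```text
((360.713134765625, 169.7705841064453), (17.659198760986328, 21.937419891357422), 41.20525360107422) 301.5
[ 582.75755966 -285.62741212  180.        ]
[ 577.77069035 -274.68758136  187.        ]
[ 572.78382104 -263.74775059  194.        ]
[671.14120396 252.21852488]
[1555.99728485  460.8360487 ]
[626.82006434 186.04303608]
clock 8.50 shift [-0.043  1.636  0.463] turn [-0.019  0.008 -0.023] F [-0.2  0.4 -2.1] op 0.12 gf 60.0 eef [ 433.4 -146.   266.3] [-3.1396e+00  8.0000e-04  8.4360e-01]
```

View pics/w4.png

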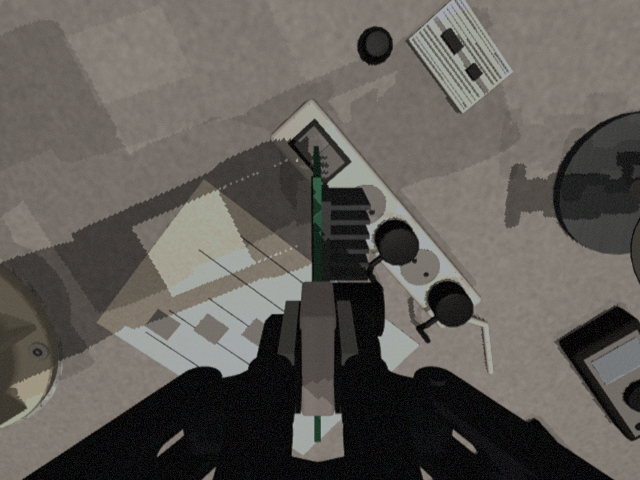

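drive_tool([
  {"x": 0,"y": 0.2,"z": -0.4,"ax": 0,"ay": 0,"az": 0,"hand": 4},
  {"x": 0,"y": 0.5,"z": -0.9,"ax": 0,"ay": 0,"az": 0,"hand": 4},
  {"x": 0,"y": 0.8,"z": -1.3,"ax": 0,"ay": 0,"az": 0,"hand": 4},
  {"x": 0,"y": 1.0,"z": -1.5,"ax": 0,"ay": 0,"az": 0,"hand": 4},
  {"x": 0,"y": 1.0,"z": -1.5,"ax": 0,"ay": 0,"az": 0,"hand": 4},
  {"x": 0,"y": 1.0,"z": -1.5,"ax": 0,"ay": 0,"az": 0,"hand": 4},
])

```text
clock: 9.1
eef_pos: [471.2, -178.4, 341.5]
tcp_rot: [-3.14, 0.0, 0.845]
contact_force: [0.0, 1.3, -2.4]
opening: 0.122
grasp_force: 60.1
```

```bash
python3 - <<'E'
from h import *
import pickle
i=imaging.camera_info("wrist");I=imaging.grab_frame("wrist")[:,:,::-1].copy();cv2.imwrite("pics/w5.png",I);pickle.dump(i,open("w5.pkl","wb"))
for X in((583,-282,187),(578,-275,187),(658,-348,330),(658,-348,8)): print(proj("wrist",X,i))
goto(493,-202,243,.846)
cv2.imwrite("pics/w5c.png",cv2.resize(I[100:400,340:640],(600,600),interpolation=cv2.INTER_CUBIC))
E
```

```text
[521.54574046 218.30506971]
[510.63962206 215.82525388]
[919.94498874 313.19544261]
[536.58062125 174.37833812]
clock 9.15 shift [-0.06   0.649  1.963] turn [-0.019  0.005 -0.006] F [ 0.3  0.8 -2.1] op 0.13 gf 60.1 eef [ 470.9 -178.3  341.2] [-3.1396e+00  6.0000e-04  8.4540e-01]
```

View pics/w5c.png

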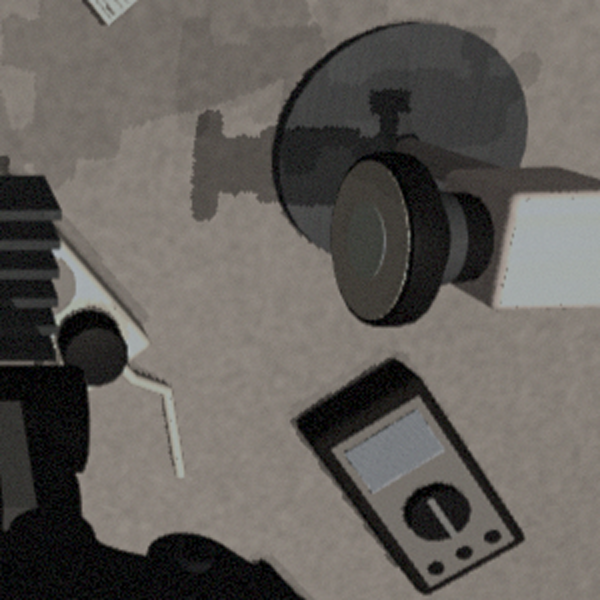

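```bash
python3 - <<'E'
from h import *
import pickle
np.set_printoptions(precision=1,suppress=True)
i=pickle.load(open("w5.pkl","rb"));I=cv2.imread("pics/w5.png");g=cv2.cvtColor(I,cv2.COLOR_BGR2GRAY)
# white box edges
m=cv2.inRange(g,140,255);m[:,:590]=0;m[:190]=0;m[260:]=0
cols=np.arange(602,638);up=[np.where(m[:,c])[0].min() for c in cols];lo=[np.where(m[:,c])[0].max() for c in cols]
for nm,v in(("up",up),("lo",lo)):
    k=np.polyfit(cols,v,1)
    for z in(205,220):
        a,b=[onz("wrist",(c,np.polyval(k,c)),z,i) for c in(602,637)];print(nm,z,k,a,"yaw lens+x",np.arctan2(*(b-a)[[1,0]]))
# front disc ellipse
print(g[219,500:560:3]);
m=cv2.inRange(cv2.GaussianBlur(g,(3,3),0),55,92);w=np.zeros_like(m);w[172:268,500:552]=m[172:268,500:552]
n,l,st,ce=cv2.connectedComponentsWithStats(w)
c0=(l==l[225,520]).astype(np.uint8);c=max(cv2.findContours(c0,0,1)[0],key=cv2.contourArea);e=cv2.fitEllipse(cv2.convexHull(c));print(e)
for uv in(e[0],(525.5,220)):
  for s in((360.7,169.8),(360,168)):
    X,er=two([ray("wrist",uv,i),ray("side",s)]);d=X-np.array([657,-347,0]);print(X,er,"post dist",np.hypot(*d[:2]),"yaw",np.arctan2(-d[1],-d[0]))
for z in(10,18): print("base",onz("wrist",(540.5,168),z,i))
E
```

```text
up 205 [ -0.  207.1] [ 629.1 -295.8  205. ] yaw lens+x -0.7092778246539119
up 220 [ -0.  207.1] [ 623.7 -286.2  220. ] yaw lens+x -0.7092778246539074
lo 205 [ -0.  255.4] [ 608.6 -332.5  205. ] yaw lens+x -0.7216431137780871
lo 220 [ -0.  255.4] [ 604.3 -320.9  220. ] yaw lens+x -0.7216431137780873
[70 72 54 63 58 59 54 65 67 68 59 68 62 64 58 25 42 29 24 36]
((523.6710815429688, 221.54653930664062), (44.730655670166016, 83.44503784179688), 173.18067932128906)
[ 585.  -291.   176.6] [np.float64(0.24288454825064498), np.float64(0.24288454825079323)] post dist 91.2785585779019 yaw -0.6611336819657347
[ 584.  -286.1  184.6] [np.float64(0.9189603931168133), np.float64(0.9189603931168856)] post dist 95.05001035355056 yaw -0.6958345403487306
[ 586.1 -291.7  175.8] [np.float64(0.5496764966037947), np.float64(0.5496764966038692)] post dist 89.89868672964812 yaw -0.6629944019816739
[ 585.2 -286.8  183.8] [np.float64(0.14780584949700362), np.float64(0.1478058494968578)] post dist 93.69891648271847 yaw -0.6980020027039117
base [ 664.7 -343.7   10. ]
base [ 662.4 -339.9   18. ]
```

The crop shows the ring light's front disc centred at (525,220) and the head axis nearly along the image rows, giving a yaw of about -0.715. Next I lower to near the view height for a second ray.

drive_tool([
  {"x": -0.02,"y": 0.1,"z": 0.4,"ax": 0,"ay": 0,"az": -0.1,"hand": 4},
  {"x": -0.05,"y": 0.2,"z": 0.9,"ax": 0,"ay": 0,"az": -0.1,"hand": 4},
  {"x": -0.08,"y": 0.3,"z": 1.4,"ax": 0,"ay": 0,"az": -0.1,"hand": 4},
  {"x": -0.12,"y": 0.4,"z": 1.7,"ax": 0,"ay": 0,"az": -0.1,"hand": 4},
  {"x": -0.12,"y": 0.4,"z": 1.8,"ax": 0,"ay": 0,"az": -0.1,"hand": 4},
  {"x": -0.12,"y": 0.4,"z": 1.8,"ax": 0,"ay": 0,"az": -0.1,"hand": 4},
  {"x": -0.12,"y": 0.4,"z": 1.8,"ax": 0,"ay": 0,"az": -0.1,"hand": 4},
])

```text
clock: 9.85
eef_pos: [482.7, -196.6, 252.8]
tcp_rot: [3.141, -0.0, 0.856]
contact_force: [-0.3, 0.1, -1.1]
opening: 0.128
grasp_force: 59.9
```

```bash
python3 - <<'E'
from h import *
import pickle
np.set_printoptions(precision=1,suppress=True,linewidth=200)
goto(492.8,-205.3,239,.856)
i=imaging.camera_info("wrist");I=imaging.grab_frame("wrist")[:,:,::-1].copy();cv2.imwrite("pics/w6.png",I);pickle.dump(i,open("w6.pkl","wb"))
p=proj("wrist",(584.5,-285,184),i);print(p)
g=cv2.cvtColor(I,cv2.COLOR_BGR2GRAY);u,v=p.astype(int);print(g[v-72:v+73:8,u-56:min(u+80,640):4])
E
```

```text
clock 9.85 shift [0.  0.3 0.3] turn [ 0. -0. -0.] F [-0.3  0.1 -1.1] op 0.13 gf 59.9 eef [ 482.7 -196.6  252.8] [ 3.1 -0.   0.9]
[562.5 256.2]
[[ 31  35  36  39  27  38  32  33  32  41  35  29  35  31  26  38  44  41  47  56  60  59  63  61  63  61  60  63  62  66  69  67  68  73]
 [ 30  37  38  45  48  41  44  41  38  27  39  39  29  36  44  44  37  43  47  46  45  48  44  47  42  59  68  68  62  71  69  70  65  69]
 [ 38  31  49  41  44  38  47  37  40  30  42  49  39   4   1   3   4   4  12  10   0  12  15  47  42  47  41  47  46  47  53  57  69 126]
 [ 47  34  43  41  40  47  42  43  28  34  21  49  55  58  57  58  59  55  27   0   9  16  13   3   4  23  38  43  46  53  55  52  59  57]
 [ 42  45  45  43  46  45  38  68  70  29  54  57  58  58  50  61  58  58  59  59  16   7  18   6  24   0  25  62  61  60  63  58  63  66]
 [ 70  69  73  70  68  75  73  74  32  51  60  56  56  61  61  57  58  57  55  57  60  21   8  22   2  24  24  24  53  60  53  52  57  67]
 [ 70  71  75  74  68  71  72  65  59  51  56  58  62  59  58  58  60  52  54  58  56  57  11  12  16  17  20   5  20  41  
[... 984 characters left out ...]
 66]
 [133 130 128 128 127 125 125 129 130 127  62  61  67  60  62  63  56  63  64  64  56  62   6  30  21  10  22  21  69 122 129 128  68  62]
 [125 134 132 134 128 125 133 128 123 132 127  28  64  61  67  60  60  63  64  65  26   0  21  15  32  21  30 124 127 123 123 127 129 129]
 [132 129 129 131 128 132 126 132 128 124 118 110  45   0  33  53  56  21   7   8  15  25  16  12  29 126 126 130 131 127 126 129 131 129]
 [131 129 136 133 134 123 127 123  49  15  12   5   3   9   6   5  85 130 131 135 128 129 129 125 128 126 129 129 132 128 131 127 129 127]
 [126 132 121 123 120  46  12   5  17   3   6  18  11   9  12  26  25  33 127 125 133 132 135 128 128 131 129 135 131 129 134 125 132 130]]
```

```bash
python3 - <<'E'
from h import *
import pickle
np.set_printoptions(precision=1,suppress=True,linewidth=200)
i5,i6=[pickle.load(open(f"w{k}.pkl","rb")) for k in(5,6)]
r_=[17.5,19.5,20.5,21.5,22.5,22.5,23,23.5,22.5,22.5,22.5,21.5,19.5,16.8];l_=[11,9.5,8.7,8,7.3,6.8,6.6,6.6,7.4,7.6,8.7,9.6,11.2,13.3]
u,v=562,256
pts=np.array([(u-56+4*a,v-72+8*(k+3)) for L in(r_,l_) for k,a in enumerate(L)],np.float32)
e=cv2.fitEllipse(pts);print(e,"depth from size",66*415.86/max(e[1]))
def dep(i,X):return (np.array(i["R"])@X+i["t"])[2]
for a in((524.5,220.8),(523.7,221.5),(525.5,220)):
    X,er=two([ray("wrist",a,i5),ray("wrist",e[0],i6)]);print("w5w6",X,np.round(er,1))
for s in((360.7,169.8),(360.3,169)):
    X,er=two([ray("wrist",(524.5,220.8),i5),ray("wrist",e[0],i6),ray("side",s)]);print("all",X,np.round(er,1),"depths",dep(i6,X),dep(i5,X))
    X,er=two([ray("wrist",e[0],i6),ray("side",s)]);print("w6 side",X,np.round(er,1))
# card in hand: heat-sink/board pose, straightness
for z in(240,): print("head axis pts")
I=cv2.imread("pics/w6.png");g=cv2.cvtColor(I,cv2.COLOR_BGR2HSV)
m=cv2.inRange(g,np.array([40,70,20]),np.array([90,255,255]));m[:,:290]=0;m[:,360:]=0
ys,xs=np.where(m);print(len(ys),ys.min(),ys.max())
for y in range(ys.min(),ys.max(),12):
    q=xs[ys==y]
    if len(q):print(y,q.min(),q.max(),end="; ")
E
```

```text
((565.8126220703125, 258.9007263183594), (64.78262329101562, 108.30379486083984), 175.87115478515625) depth from size 253.42380694292845
w5w6 [ 583.4 -283.4  189.8] [0.4 0.4]
w5w6 [ 582.9 -283.1  190.4] [0.7 0.7]
w5w6 [ 584.  -283.8  189.2] [0.1 0.1]
all [ 586.2 -292.4  175.7] [0.9 1.1 0.3] depths 236.59915382792764 321.68510586376544
w6 side [ 587.2 -295.   173.8] [0.1 0.1]
all [ 585.6 -289.9  179.5] [0.7 0.8 0.3] depths 232.5467191895696 317.64300021334395
w6 side [ 586.5 -291.8  178.1] [0.2 0.2]
head axis pts
1498 22 479
22 295 295; 46 309 309; 154 314 317; 166 314 319; 178 313 320; 190 313 352; 202 313 346; 214 313 359; 226 313 321; 238 314 323; 250 314 320; 262 293 358; 274 314 358; 286 347 358; 298 347 347; 310 356 356; 394 298 344; 406 293 293; 418 315 319; 430 315 352; 454 346 346; 466 291 354; 478 309 353;
```

Side/wrist triangulation is weakly conditioned for the lens height, so I'll take one tilted view from a standoff, which gives a much wider ray angle.

drive_tool([
  {"x": 0,"y": -0.4,"z": 0,"ax": -0.5,"ay": 0,"az": 0,"hand": 4},
  {"x": 0,"y": -0.8,"z": 0.1,"ax": -1.4,"ay": 0,"az": 0,"hand": 4},
  {"x": 0,"y": -1.1,"z": 0.3,"ax": -2.4,"ay": 0,"az": 0,"hand": 4},
  {"x": 0,"y": -1.4,"z": 0.4,"ax": -3.4,"ay": 0,"az": 0,"hand": 4},
  {"x": 0,"y": -1.5,"z": 0.5,"ax": -4.4,"ay": 0,"az": 0,"hand": 4},
  {"x": 0,"y": -1.5,"z": 0.5,"ax": -5.0,"ay": 0,"az": 0,"hand": 4},
  {"x": 0,"y": -1.5,"z": 0.5,"ax": -5.0,"ay": 0,"az": 0,"hand": 4},
  {"x": 0,"y": -1.5,"z": 0.5,"ax": -5.0,"ay": 0,"az": 0,"hand": 4},
])

```text
clock: 10.7
eef_pos: [426.6, -147.5, 228.3]
tcp_rot: [2.618, -0.001, 0.857]
contact_force: [0.2, 0.7, -2.4]
opening: 0.124
grasp_force: 60.2
```

```bash
python3 - <<'E'
from h import *
import pickle
np.set_printoptions(precision=1,suppress=True,linewidth=250)
goto(492.8,-205.3,239,.856)
i=imaging.camera_info("wrist");I=imaging.grab_frame("wrist")[:,:,::-1].copy();cv2.imwrite("pics/w7.png",I);pickle.dump(i,open("w7.pkl","wb"))
p=proj("wrist",(584.5,-285,184),i);print(p,proj("wrist",(586,-292,176),i),proj("wrist",(583.4,-283.4,190),i))
g=cv2.cvtColor(I,cv2.COLOR_BGR2GRAY);u,v=p.astype(int);print(g[v-72:v+73:6,u-64:min(u+80,640):4])
E
```

```text
clock 10.70 shift [-0.   1.6  0.7] turn [ 5. -0.  0.] F [ 0.2  0.7 -2.4] op 0.12 gf 60.2 eef [ 426.6 -147.5  228.3] [ 2.6 -0.   0.9]
[539. 219.] [532.7 220.8] [545.5 220.8]
[[ 65  63  67  63  73 140 133 135 137 137 134 133 134 126 132 131 133 138 135 137 135  77  74  74 124 117 122 120 120 123 131 135 134  11  17   2]
 [ 62  60  60  64  75 135 135 133 139 132 137 132 132 131 137 138 139 134 138 139  97  74  77  74 116 123 121 121 125 126 140 137 137   9  17  20]
 [ 66  65  63  68  75 135 136 136 133 132 133 137 136 136 141 138 138 136 136 141  89  79  76  73 121 120 122 115 118 128  51  31  89   5   5   7]
 [ 61  63  69  75  68 136 132 135 136 139 134 139 138 138 137 137 132 136 134 134  91  75  72  69 120 121 120  94  19  48  63  72  89   0   0  23]
 [ 57  54  52  53  59 124 135 137 137 133 135 135 131 134 135 137 140 138 139 138  91  71  73  68 111  23  36  59  65  65  69  76 134  13  44  52]
 [ 54  54  55  52  58  58  51  52  50  50  55  58  78  95  38   1   5   7   6  19  18   0  37  48  72  75  70  67  67  69  70  73  90   6  46  77]
 [ 56  49  46  55  44  54  48  50  49  52  46
[... 2048 characters left out ...]
38 133 135 130 132 137 140 137 134 135 133  16  77  32  35 101 116 120 122 116 150 152 100   9  14  50  46  41]
 [131 134 134 137 143 137 133 141 137 135 138 139 132 136 139 132 138 137 132  22  73  64  72 120 120 111 124 162 138 105 107   2   6  53  46  45]
 [139 134 138 138 138 134 132 136 141 137 138 141 136 131 136 136 137 136 135 136  84  70  67 117 121 130 176 114 103  98  79  10   1  49  47  48]
 [135 134 135 132 134 136 135 138 132 134 136 136 132 140 136 137 128 136 133 135  80  77  81 123 130 179 104 102 102 105  38  16  17  44  50  46]
 [136 135 140 134 135 135 136 133 136 136 135 128 129 132 133 134 134 132 138 135  85  83 108 123 181  34 104 105 102 101  21  18  17  49  52  47]]
```

```bash
python3 - <<'E'
from h import *
import pickle
np.set_printoptions(precision=2,suppress=True,linewidth=200)
i5,i6,i7=[pickle.load(open(f"w{k}.pkl","rb")) for k in(5,6,7)]
l_=[11.5,9.5,8.3,7.4,6.6,5.9,5.8,6.4,6.7,7.2,7.8,8.9,10.9,13.6];r_=[19.5,22.2,23.5,24.5,25.5,26,26.3,26.4,26.4,25.6,25.4,24.4,22.5,19.7]
pts=np.array([(539-64+4*a,219-72+6*(k+6)) for L in(r_,l_) for k,a in enumerate(L)],np.float32)
e=cv2.fitEllipse(pts);print(e)
e6=(565.8,258.9);e5=(524.5,220.8)
for o in([ray("wrist",e5,i5),ray("wrist",e[0],i7)],[ray("wrist",e6,i6),ray("wrist",e[0],i7)],[ray("wrist",e5,i5),ray("wrist",e6,i6),ray("wrist",e[0],i7)],[ray("side",(360.5,169.4)),ray("wrist",e[0],i7)]):
    X,er=two(o);d=X-[658,-347,0];print(X,np.round(er,1),np.hypot(*d[:2]),"yaw",np.arctan2(-d[1],-d[0]))
    print("diam", max(e[1])/i7["mtx"][0][0]*(np.array(i7["R"])@X+i7["t"])[2])
# card: board's centre line below grip via w6 rows of green; yaw of head from w7 white? 
E
```

```text
((539.9448852539062, 221.5398712158203), (79.28923034667969, 84.68172454833984), 144.6333465576172)
[ 583.88 -286.61  184.62] [0.2 0.2] 95.60331576762114 yaw -0.6836980958752248
diam 60.55128183021087
[ 585.01 -288.29  183.4 ] [0.3 0.3] 93.66795366167669 yaw -0.677402590935681
diam 60.97809042477965
[ 584.4  -287.14  184.24] [0.5 0.6 0.4] 94.86512717499772 yaw -0.6828320203920089
diam 60.690135692627265
[ 583.53 -286.11  182.83] [1.9 1.9] 96.19396733269748 yaw -0.6854599606262334
diam 60.78330727143136
```

```bash
python3 - <<'E'
from h import *
goto(492.5,-207,239.2,.861)
goto(480,-196.5,239.2,.861)
E
```

```text
clock 10.75 shift [-0.035  1.635  0.696] turn [ 5.001e+00  4.000e-03 -5.100e-02] F [ 0.8  0.5 -1.6] op 0.13 gf 60.2 eef [ 427.1 -147.8  228.4] [ 2.6179e+00 -1.0000e-03  8.5580e-01]
clock 10.75 shift [-0.041  1.353  0.532] turn [ 5.001e+00  4.000e-03 -5.100e-02] F [ 0.8  0.5 -1.6] op 0.13 gf 60.2 eef [ 427.1 -147.8  228.4] [ 2.6179e+00 -1.0000e-03  8.5580e-01]
```

drive_tool([
  {"x": 0,"y": 0,"z": 0,"ax": 1.2,"ay": 0,"az": 0,"hand": 4},
  {"x": 0,"y": 0.2,"z": 0.1,"ax": 2.5,"ay": 0,"az": 0,"hand": 4},
  {"x": -0.03,"y": 0.5,"z": 0.2,"ax": 3.8,"ay": 0,"az": -0.05,"hand": 4},
  {"x": -0.03,"y": 0.8,"z": 0.35,"ax": 5.0,"ay": 0,"az": -0.05,"hand": 4},
  {"x": -0.03,"y": 1.2,"z": 0.5,"ax": 5.0,"ay": 0,"az": -0.05,"hand": 4},
  {"x": -0.03,"y": 1.5,"z": 0.62,"ax": 5.0,"ay": 0,"az": -0.05,"hand": 4},
  {"x": -0.03,"y": 1.63,"z": 0.7,"ax": 5.0,"ay": 0,"az": -0.05,"hand": 4},
  {"x": -0.03,"y": 1.63,"z": 0.7,"ax": 5.0,"ay": 0,"az": -0.05,"hand": 4},
])

```text
clock: 11.55
eef_pos: [492.5, -207.5, 237.7]
tcp_rot: [-3.141, 0.0, 0.86]
contact_force: [-0.2, 0.5, -1.4]
opening: 0.124
grasp_force: 60.1
```

drive_tool([
  {"x": 0,"y": 0,"z": 0,"ax": 0,"ay": 0,"az": 0,"hand": 4},
  {"x": 0,"y": 0,"z": 0,"ax": 0,"ay": 0,"az": 0,"hand": 4},
  {"x": 0,"y": 0,"z": 0,"ax": 0,"ay": 0,"az": 0,"hand": 4},
])

```text
clock: 11.85
eef_pos: [491.1, -206.1, 237.9]
tcp_rot: [-3.141, 0.001, 0.861]
contact_force: [-0.4, -0.9, -1.2]
opening: 0.128
grasp_force: 60.1
```

```bash
python3 - <<'E'
from h import *
np.set_printoptions(precision=1,suppress=True)
goto(492.5,-207,239.2,.861)
s=monitor.sense();S=imaging.grab_frame("side")[:,:,::-1].copy();cv2.imwrite("pics/s9.png",S)
T=s["eef_pos"];yaw=s["tcp_rot"][2];C=np.array([492.1,-207.4,134.2]);X=np.array([np.cos(yaw),np.sin(yaw),0]);Y=np.array([-np.sin(yaw),np.cos(yaw),0])
pr=[proj("side",C+a*60*X+1.5*Y+np.array([0,0,h])) for a,h in((-1,0),(1,0),(1,100),(-1,100))];print("pred",np.array(pr))
g=cv2.cvtColor(S,cv2.COLOR_BGR2HSV);m=cv2.inRange(g,np.array([40,60,15]),np.array([95,255,255]))
b=np.array(pr);w=np.zeros_like(m);x0,y0=b.min(0).astype(int)-12;x1,y1=b.max(0).astype(int)+12;w[y0:y1,x0:x1]=m[y0:y1,x0:x1]
c=max(cv2.findContours(w,0,1)[0],key=cv2.contourArea);print(cv2.contourArea(c),cv2.approxPolyDP(cv2.convexHull(c),4,True)[:,0])
E
```

```text
clock 11.85 shift [ 0.  0. -0.] turn [-0.  0.  0.] F [-0.4 -0.9 -1.2] op 0.13 gf 60.1 eef [ 491.1 -206.1  237.9] [-3.1  0.   0.9]
pred [[403.4 205.1]
 [357.7 215.8]
 [358.8 179.3]
 [406.4 168.9]]
33.5 [[401 172]
 [403 190]
 [397 183]]
```

```bash
python3 - <<'E'
import cv2,numpy as np
S=cv2.imread("pics/s9.png").astype(int);S0=cv2.imread("pics/side0.png").astype(int)
np.set_printoptions(linewidth=250)
print("G-R");print((S[...,1]-S[...,2])[160:224:3,350:416:3])
print("gray");print(S.mean(2).astype(int)[160:224:3,350:416:3])
E
```

```text
G-R
[[ -7  -1  -2  -5  -6  -8  -4 -10 -13  -7  -2   1  -5   2  -1  -3 -11 -12 -10 -14 -12 -12]
 [ -3  -6  -6  -6  -7  -7  -5  -7 -14  -8   0  -4  -4  -4 -14 -12 -14 -13 -12 -12 -12 -13]
 [  0  -6  -6  -1  -2  -5  -8  -6 -13 -10  -9  -4   1  -2 -10 -12 -14 -12 -13  -8  -9 -10]
 [ -5  -5  -4  -2  -3  -3  -6  -7 -14  -9  -8  -3   1  -5  -9 -13 -14 -13  -5   0  -9  -9]
 [ -5  -6  -4   0  -4  -6  -6 -10 -14  -9  -6  -4  -1  -5 -10   5   6  18  16  14  -6  -3]
 [ -4  -6  -5  -7  -4  -7  -6 -12 -13  -8 -10  -2   0   2   8  14  13  15  15  13  -4  -5]
 [-11  -6  -7  -6  -6  -1  -5   7  11   9  12  13  13  12  16  13  14  16  15  10  -3  -3]
 [-12 -13 -12 -10  13  14  14  15  15  15  12  13  14  16  12  14  13  17  13   7 -10 -10]
 [-13 -14 -12 -12  17  14  12  12  12  13  13  15  15  15  13  16  16  14  16  10   0  -6]
 [-13 -12 -13 -15  14  15  17  13  14  13  13  13  16  13  14  15  13  16  16   2  -8  -4]
 [-14 -13 -11 -11  15  19  14  12  14  13  15  14  15  15  14  12  17  15  15   0  -3  -2]
 [ -6 -10 -14 -12  14  18  13  12  12  14  13  14  16  14  14  14  15  15  14   1   0  -6]
 [ -
[... 2214 characters left out ...]
8  60  57  57  55  58  56  58  57  60  60  58  60  96 172 180]
 [ 70  67  99  93  60  61  58  57  58  56  56  57  57  57  53  50  40  59  70 183 184 183]
 [ 66  68  74  82  60  60  61  59  58  54  51  46  39  40  51  85 144 171 182 184 184 184]
 [ 72  70  68  64  61  62  52  48  43  41  56  97 153 176 184 183 187 188 185 185 189 184]
 [ 64  65  65  66  61  59  57 111 158 185 186 187 188 183 187 180 190 180  90  62  69 122]
 [ 63  61  60  63  56  87 180 185 190 187 187 183 183 187 190 190 188 145  53  56  57  52]
 [ 63  56  59  60  96 166 185 184 187 182 184 188 185 185 183 183 188 118  46  49  50  50]
 [ 74  99 106 114 112 163 182 185 186 186 183 185 191 191 188 186 189 119  41  43  41  42]]
```

The held card in the side view matches the predicted quad within about 2–3 px: upright, at the right place and square to the lens axis. Handing in.

```bash
python3 - <<'E'
from rig import r
print(r.sign_off())
E
```

```text
the job is handed in; nothing more can be done
None
```

I pressed the rocker off, then drew the PSU card out of the rack and handed the job in with the card held still, upright and squarely facing the lens at about 12 cm; the lens position is good to roughly 5 mm.

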